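# Load the sprung hook of a force stand and hold the reading

## Robot

A 7-joint arm with a two-finger parallel gripper is mounted at the origin on the work surface. World frame = base frame: x ahead of the robot, y to its left, z up, the work surface at z = 0. Lengths are in m, angles in rad, forces in N, time in s.
With the tool pointing down it reaches from about 0.4 to 0.85 m from the base axis. Payload 10.4 kg.
Tool frame: the origin (TCP) lies midway between the tips of the shut fingers; the grasp point (between the pads) lies 19 mm behind it; z points along the fingers, x is the direction in which the jaws open and shut, and the axes are right-handed (so a half turn about z gives the same grasp; the last joint's range is limited). The gripper opens to 85 mm and grips with 20 to 120 N. Pads are 22 mm wide; open, the fingers measure 114 mm over their backs; the gripper's body (76 mm by 85 mm) begins 54 mm behind the grasp point. The pads swing forward as they close: fully open they stand 13 mm farther back than shut.
Start: joints at [1.225, 0.332, -0.065, 1.46, 0.022, 1.35, -0.088], TCP at [0.198, -0.593, 0.231] pointing down, gripper open.
Joint ranges: [-2.6, 2.6], [-0.5, 2.12], [-1.47, 1.34], [0.16, 2.42], [-1.27, 4.41], [0.06, 2.06], [-2.6, 2.6]. Speed limits (rad/s): [2.22, 2.22, 2.79, 2.79, 3.14, 3.14, 3.14].

## Interface

Orientations are given as a unit quaternion [x, y, z, w].
In Python, from workcell import manip, cams gives the robot as it stands.
- The arm moves only by the tool move_arm, never from a script. Its argument "moves" is a list of rows, each a list of 7 numbers: the turn, a rotation vector about the tool's x, y, z in degrees, then the shift along the tool's x, y, z in m, then the finger opening in m, from 0 to 0.0854. A call has 1 to 10 rows; each row is the pose to reach, as a shift and turn from the pose commanded when the call began, along the tool's axes at that moment; what a row does not reach only later rows make up. A row lasts 1/10 s, in which the tool goes at most 50 mm and 8.59 degrees, less where a joint would pass 70% of its speed; a pose out of reach is approached as far as the arm can. A call with a gripper value outside its range is refused whole. The fingers move at their own pace and stop on an object; "grip_force" is the grip in N (left out, the last holds). Time passes only in rows, so rows that repeat a pose let the fingers close. It gives the time, the measured TCP pose, the force and the opening at its end, in the units of the state.
- manip.get_obs(): the state, without advancing time (a new reading comes with each control period).
- cams.camera(name): name is "scene" or "top"; returns the picture (400x640x3 uint8, red, green, blue); there is no depth.
- cams.camera_params(name): a dict with "fx", "fy", "cx", "cy" (pixels), "xyz" and "rotation" of the camera in the world. Camera axes: x right, y up, looking along -z (the intrinsics and any distortion apply to the point x, -y, -z); pixel columns grow to the right and rows downward; lengths in m; the calibration is good to about 2 mm. A picture is of the moment at which its call begins. camera_params takes no time and is no camera call.
- manip.hand_in(): hands the job in, once; it reports no verdict.
The state is a dict: "clock": time; "joint_pos": joint angles; "joint_velocities": joint speeds; "tau": joint torques, N m; "position": TCP position; "ee_rot": TCP orientation; "ft_force": force on the tool from outside, world axes, zero at the start; "torque": the same for the moment, N m; "grip_width": opening from 0.0 (shut) to 1.0 (fully open).
Only numpy, scipy, OpenCV 4.12 (cv2) and the standard library are available. Lean on these libraries where they do the work, as an engineer would, in place of code of your own. Each camera call takes 0.05 s, during which the arm holds its last target. There are 200 camera calls.

## Task

Hang the ballast canister by its bail on the sprung hook of the blue force stand, letting it down so slowly and gently that the hook takes the whole weight and does not bounce or jerk when you let go. Wait until the hook hangs still, then press the hold button on the stand's control box fully down and leave the canister hanging. Leave the other things on the table where they are.

Things in the scene. Friction and masses are not known exactly. Their poses are not given: they have to be found in the camera images.
- canister: Steel ballast pot with bail and black grip tab. Pot 56 mm diameter, 50 mm high; origin: centre of underside, z up; same after a half turn. On top of the bail's bar is the tab: 10 mm thick (x), 30 mm wide (y), 108 to 164 mm above the underside. Mass unknown, 0.21 to 0.9 kg. Stands on the table at first.
- canister_bar (a point): Centre of the bail's round cross bar: 8 mm thick, along the canister's y, 105 mm above the underside, on two 6 mm upright wires at y = -22 and +22 mm. The opening under the bar (38 mm wide, 51 mm high) is open along the canister's x.
- stand: Blue fixed force stand. Origin on the table straight below the hook's seat; x points from the hook's tip to the column, z up. Base plate 12 mm thick, x -75 to 185, y -85 to 85 mm. Column at x = 150 mm, top at z = 245 mm. White control box, 110 x 80 mm, 45 mm high, centred at x = -10, y = 160 mm, hold button on top.
- hook_seat (a point): Middle of the hook's seat (220 mm up when empty; moves with it). Flat steel arm 14 mm wide, 9 mm thick, from the column to -x of the stand. Seat: flat valley 15 mm long between an upturned tip at -x (14 mm high) and a shoulder at +x (11 mm), both leaning outwards; nothing above. The bar lies in it along the stand's y, its centre 4 mm above this point.
- hook (a joint): Dip of the sprung hook in m: 0 empty, growing downwards; spring 130 N/m (7.7 mm per N), lightly damped, stop at 0.09; not to be moved faster than 60 mm/s. The freely hung canister rests 16 to 68 mm down, by its weight; let go above or below that balance it bobs for seconds.
- hold (a joint): Hold button: 0 released, 0.006 m fully pressed, spring-returned; needs about 5 N.
- hold_top (a point): Centre of the top of the hold button, a round grey button of 28 mm diameter on the control box; pressed straight down.
- knob_weight: Bystander: steel weight with a knob, 48 mm diameter, 72 mm high; no bail. Origin under its centre.
- oil_bottle: Bystander: small bottle, 50 mm diameter, 95 mm high. Origin under its centre.
- screwdriver: Bystander: screwdriver lying on the table.
- wrench: Bystander: wrench lying on the table.
- specimen_tray: Bystander: grey tray 120 x 160 x 30 mm with a metal strip in it.
- collar: Bystander: aluminium ring, 60 mm outside diameter, 22 mm high.
Not all that is in view belongs to the job. Several things look just like the canister: the one meant starts farthest to the robot's left.

How it is judged:
On the way, in this order (a step that is already met when the one before it is completed fails the run):
1. the canister hangs by its bail bar in the hook's seat, let go, and hook and canister are still for half a second (horizontal distance between canister_bar and hook_seat below 0.012 m and distance between canister_bar and hook_seat below 0.016 m and contact force between canister and stand above 1.5 N and value of joint hook above 0.012 m and angle between canister's own z axis and vertical below 0.2 rad and velocity of joint hook between -0.012 and 0.012 m/s and linear speed of canister below 0.025 m/s and contact force between canister and the fingers below 0.1 N), for 0.5 s.
2. the hold button is pressed down at least 4 mm while the canister hangs there (horizontal distance between canister_bar and hook_seat below 0.012 m and distance between canister_bar and hook_seat below 0.016 m and contact force between canister and stand above 1.5 N and value of joint hook above 0.012 m and angle between canister's own z axis and vertical below 0.2 rad and value of joint hold above 0.004 m), for 0.05 s.
At the end, for the whole second after the job is handed in: The canister hangs upright (within 0.2 rad) by its bar in the hook's seat (bar centre within 12 mm horizontally of the seat's middle, within 16 mm in all), the hook carries it (dip over 12 mm), and hook and canister are still (under 12 and 25 mm/s) (horizontal distance between canister_bar and hook_seat below 0.012 m and distance between canister_bar and hook_seat below 0.016 m and contact force between canister and stand above 1.5 N and value of joint hook above 0.012 m and angle between canister's own z axis and vertical below 0.2 rad and velocity of joint hook between -0.012 and 0.012 m/s and linear speed of canister below 0.025 m/s); the robot touches nothing.
It fails at once if the hook jerks or bounces: it moves faster than 60 mm/s (velocity of joint hook above 0.06 m/s or velocity of joint hook below -0.06 m/s).
It fails at once if the canister is forced against the hook or stand with more than 15 N (contact force between canister and stand above 15 N).
It fails at once if the hook is pushed down to its stop (dip over 85 mm) (value of joint hook above 0.085 m).
It fails at once if the hold button is pressed (over 3 mm) while the hook is empty or still moving (over 20 mm/s) (value of joint hold above 0.003 m and (velocity of joint hook above 0.02 m/s or velocity of joint hook below -0.02 m/s or contact force between canister and stand below 0.5 N)).
It fails at once if a bystander is moved more than 30 mm (distance of any of knob_weight, oil_bottle, screwdriver, wrench, specimen_tray, collar from where it was at the start of the episode above 0.03 m).
It also fails if it takes over 67 s, if anything falls off the work surface, if the arm or the gripper's body presses on something with over 40 N, if the wrist force passes 120 N, or if a joint passes its speed limit or range.

## Working session

There is one attempt and no reset: what is moved stays moved. The work goes in short steps, Python scripts to look and compute and a tool call to move; the robot and the scene stay as the last step left them, time stands still between calls to the robot, and variables do not carry over. Pictures are saved under pics/ and viewed, about 8 in all and at most 12, crops included, and the job is handed in when it is done.

Besides the shell and the picture viewer there is one more tool, called after "Call:" as name(argument=value, ...) on one line, values as JSON. move_arm: Moves the arm, as the interface text tells. Its arguments: {"type":"object","properties":{"moves":{"type":"array","items":{"type":"array","items":{"type":"number"}}},"grip_force":{"type":"number"}},"required":["moves"]}

```bash
ls; mkdir -p pics; python3 - <<'E'
from workcell import manip, cams
import cv2
for n in("scene","top"):
    im=cams.camera(n); cv2.imwrite(f"pics/{n}0.png",im[:,:,::-1]); p=cams.camera_params(n); print(n,p)
print(manip.get_obs())
E
```

```text
pics
scene {'fx': 514.6439888062977, 'fy': 514.6439888062977, 'cx': 325.6747671448641, 'cy': 195.05043481419258, 'xyz': array([1.0142385 , 0.91124727, 1.13048218]), 'rotation': array([0.10602688, 0.38126236, 0.89152593, 0.22040605])}
top {'fx': 444.1351375234754, 'fy': 444.1351375234754, 'cx': 319.6322381754868, 'cy': 204.82080705424704, 'xyz': array([0.37778288, 0.04866942, 1.52135158]), 'rotation': array([-0.02731725,  0.04117107,  0.71252766, -0.69990216])}
{'clock': 0.1, 'joint_pos': array([ 1.22541441,  0.33282828, -0.06470162,  1.46086371,  0.02159406,
        1.34989171, -0.08851289]), 'joint_velocities': array([ 0.00016072, -0.00182684, -0.00014769, -0.00334512, -0.00060993,
        0.00125985, -0.00044291]), 'tau': array([ 2.15051936e-03, -6.26742911e+01,  4.94899414e-02, -3.92430425e+01,
        1.62629859e-02,  6.94357470e-03,  3.76741991e-05]), 'position': array([ 0.1981467 , -0.59240315,  0.2305802 ]), 'ee_rot': array([ 8.11545383e-01, -5.84289031e-01, -5.40546780e-04, -3.57268462e-04]), 'ft_force': array([-0.77401311, -0.5589498 ,  0.05114378]), 'torque': array([ 0.05852225, -0.04389739,  0.03453045]), 'grip_width': 1.0006108537389584}
```

View pics/scene0.png

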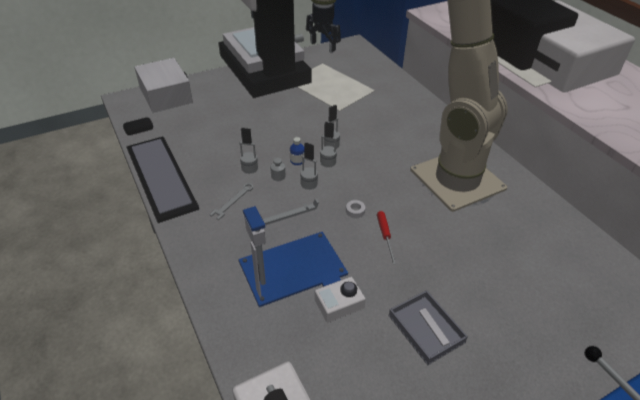

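View pics/top0.png

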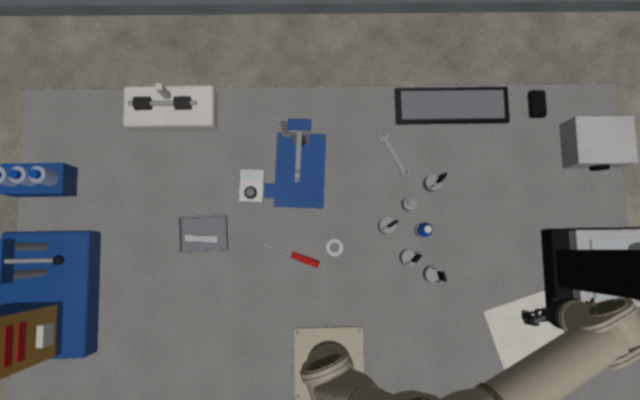

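```bash
cat > h.py <<'E'
import numpy as np, cv2
from scipy.spatial.transform import Rotation as R
from workcell import manip, cams
P={n:cams.camera_params(n) for n in("scene","top")}
def grab(n,f):
    im=cams.camera(n)[:,:,::-1].copy(); cv2.imwrite(f"pics/{f}.png",im); return im
def ray(n,uv):
    p=P[n]; d=np.array([(uv[0]-p["cx"])/p["fx"],-(uv[1]-p["cy"])/p["fy"],-1.])
    return p["xyz"],R.from_quat(p["rotation"]).apply(d)
def onz(n,uv,z):
    o,d=ray(n,uv); return o+d*(z-o[2])/d[2]
def proj(n,X):
    p=P[n]; c=R.from_quat(p["rotation"]).inv().apply(np.array(X)-p["xyz"])
    return np.array([p["cx"]+p["fx"]*c[0]/-c[2],p["cy"]-p["fy"]*c[1]/-c[2]])
def tri(a,b):
    (o1,d1),(o2,d2)=ray("top",a),ray("scene",b); d1=d1/np.linalg.norm(d1);d2=d2/np.linalg.norm(d2)
    t=np.linalg.lstsq(np.c_[d1,-d2],o2-o1,rcond=None)[0]; A,B=o1+t[0]*d1,o2+t[1]*d2
    return (A+B)/2,np.linalg.norm(A-B)
def crop(src,f,x0,y0,x1,y1,k):
    im=cv2.imread(f"pics/{src}.png")[y0:y1,x0:x1]; cv2.imwrite(f"pics/{f}.png",cv2.resize(im,None,fx=k,fy=k,interpolation=cv2.INTER_CUBIC))
E
python3 - <<'E'
from h import *
for uv in [(435,182),(388,225),(410,257),(433,274)]: print(uv,onz("top",uv,0.05))
print("base",onz("top",(328,360),0))
a=cv2.imread("pics/top0.png");b=cv2.imread("pics/scene0.png")
A=cv2.resize(a[105:285,230:455],(788,630),interpolation=cv2.INTER_CUBIC)[:590]
B=cv2.resize(b[90:320,210:410],(690,794),interpolation=cv2.INTER_CUBIC)
cv2.imwrite("pics/tc.png",A)
cv2.imwrite("pics/sc.png",cv2.resize(b[120:320,230:370],(420,600),interpolation=cv2.INTER_CUBIC))
E
```

```text
(435, 182) [ 0.59105299 -0.37090776  0.05      ]
(388, 225) [ 0.44931669 -0.20753772  0.05      ]
(410, 257) [ 0.34230636 -0.27686629  0.05      ]
(433, 274) [ 0.28523764 -0.35078987  0.05      ]
base [ 0.0058172  -0.00068096  0.        ]
```

View pics/tc.png

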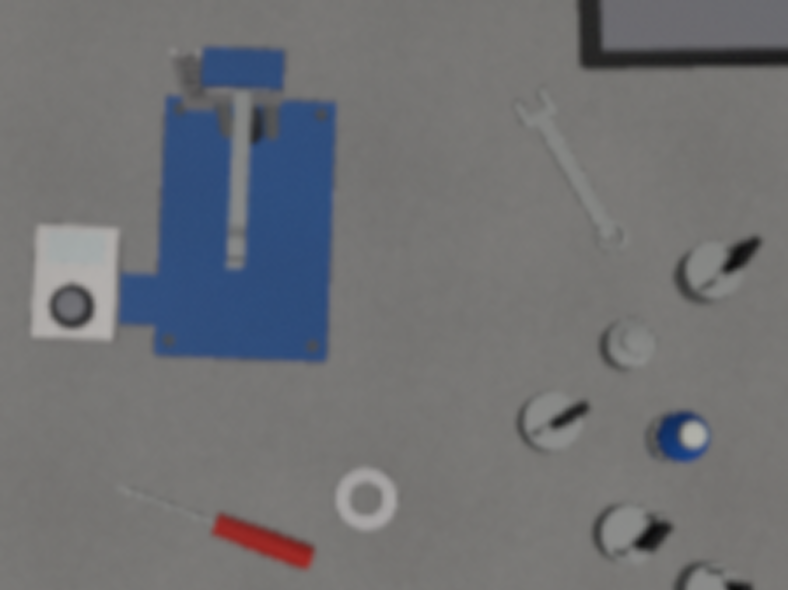

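View pics/sc.png

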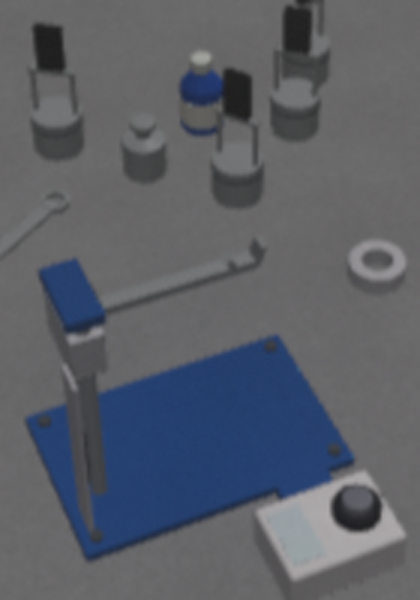

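Look-alikes in the top view are at (435,182), (388,225), (410,257) and (433,274). The one meant is at (388,225), which is (309,178) in the scene view, because its y of -0.21 is the largest and so farthest to the robot's left. Both crops confirm a pot with bail and tab there. Next I measure the canister, stand and button.

```bash
python3 - <<'E'
from h import *
a=cv2.imread("pics/top0.png");b=cv2.imread("pics/scene0.png")
def up(im,x0,y0,x1,y1,k=8): return cv2.resize(im[y0:y1,x0:x1],None,fx=k,fy=k,interpolation=cv2.INTER_CUBIC)
def back(p,x0,y0,k=8): return (np.array(p)+.5)/k-.5+[x0,y0]
def big(m):
    c,_=cv2.findContours(m.astype(np.uint8),cv2.RETR_EXTERNAL,cv2.CHAIN_APPROX_NONE); return max(c,key=cv2.contourArea)
# tab
for n,im,w in(("scene",b,(298,135,322,165)),("top",a,(375,210,402,240))):
    g=up(im,*w).max(2); c=big(g<70); r=cv2.minAreaRect(c); q=back(cv2.boxPoints(r),w[0],w[1])
    print(n,"tab",q.round(1).tolist(),"cent",back(r[0],*w[:2]).round(2),(np.array(r[1])/8).round(1))
    for p in q: print("   at .164",onz(n,p,.164).round(4),"  .108",onz(n,p,.108).round(4))
# base plate (top)
hsv=cv2.cvtColor(a,cv2.COLOR_BGR2HSV); m=cv2.inRange(hsv,(100,120,60),(125,255,255)); m[:, :274]=0;m[:,335:]=0;m[:133]=0;m[215:]=0
m=cv2.morphologyEx(m,cv2.MORPH_CLOSE,np.ones((13,13)))
r=cv2.minAreaRect(big(m));q=cv2.boxPoints(r); print("base",q.round(1).tolist()); print(np.array([onz("top",p,.012) for p in q]).round(4))
# button
for n,im,w in(("top",a,(242,183,260,201)),("scene",b,(335,275,362,302))):
    g=up(im,*w).max(2); c=big(g<95); (x,y),rr=cv2.minEnclosingCircle(c); e=cv2.fitEllipse(c); print(n,"btn",back(e[0],*w[:2]).round(2),np.array(e[1])/8, onz(n,back(e[0],*w[:2]),.055).round(4))
# pot
w=(372,205,402,245); g=up(a,*w).min(2); c=big((g>140)); e=cv2.minEnclosingCircle(c); print("pot",back(e[0],*w[:2]).round(2),e[1]/8,onz("top",back(e[0],*w[:2]),.05).round(4))
v=[up(a,376,208,404,244,14),up(b,294,135,326,190,9)]
h=max(x.shape[0] for x in v); v=[cv2.copyMakeBorder(x,0,h-x.shape[0],0,0,0) for x in v]; cv2.imwrite("pics/cz.png",np.hstack(v))
E
```

```text
scene tab [[303.3, 142.4], [313.4, 142.4], [313.4, 160.2], [303.3, 160.2]] cent [308.38 151.31] [17.8 10.1]
   at .164 [ 0.4616 -0.2172  0.164 ]   .108 [ 0.4296 -0.2826  0.108 ]
   at .164 [ 0.4339 -0.2033  0.164 ]   .108 [ 0.4003 -0.2679  0.108 ]
   at .164 [ 0.473  -0.1275  0.164 ]   .108 [ 0.4416 -0.1877  0.108 ]
   at .164 [ 0.4996 -0.141   0.164 ]   .108 [ 0.4697 -0.2019  0.108 ]
top tab [[386.5, 224.7], [396.3, 219.0], [397.9, 221.7], [388.0, 227.4]] cent [392.16 223.19] [ 3.1 11.4]
   at .164 [ 0.4448 -0.183   0.164 ]   .108 [ 0.4476 -0.1926  0.108 ]
   at .164 [ 0.4617 -0.2139  0.164 ]   .108 [ 0.4652 -0.2247  0.108 ]
   at .164 [ 0.4534 -0.2184  0.164 ]   .108 [ 0.4565 -0.2294  0.108 ]
   at .164 [ 0.4365 -0.1875  0.164 ]   .108 [ 0.4389 -0.1972  0.108 ]
base [[273.20001220703125, 205.3000030517578], [276.0, 132.5], [324.8999938964844, 134.39999389648438], [322.1000061035156, 207.1999969482422]]
[[ 0.5252  0.176   0.012 ]
 [ 0.7784  0.1641  0.012 ]
 [ 0.7694 -0.0054  0.012 ]
 [ 0.5159  0.0092  0.012 ]]
top btn [250.13 192.14] [11.51255417 11.83049011] [0.5662 0.2483 0.055 ]
scene btn [348.39 289.45] [14.63310623 16.35411263] [0.5695 0.255  0.055 ]Traceback (most recent call last):
  File "<stdin>", line 20, in <module>
  File "<stdin>", line 6, in big
ValueError: max() iterable argument is empty
```

```bash
python3 - <<'E'
from h import *
a=cv2.imread("pics/top0.png");b=cv2.imread("pics/scene0.png")
def up(im,x0,y0,x1,y1,k): return cv2.resize(im[y0:y1,x0:x1],None,fx=k,fy=k,interpolation=cv2.INTER_CUBIC)
v=[up(a,376,210,402,240,10),up(b,296,136,324,190,10),up(a,286,166,310,190,10)]
h=max(x.shape[0] for x in v); v=[cv2.copyMakeBorder(x,0,h-x.shape[0],0,0,0) for x in v]; im=np.hstack(v)
cv2.imwrite("pics/cz.png",cv2.convertScaleAbs(im,alpha=1.3,beta=10))
print("seat 297.4,175.9",onz("top",(297.4,175.9),.22))
for c in ([304.7,143.3],[313.7,146.0]): print(onz("scene",c,.164))
E
```

```text
seat 297.4,175.9 [0.591183   0.08615296 0.22      ]
[ 0.45971437 -0.21146176  0.164     ]
[ 0.44129051 -0.18722383  0.164     ]
```

View pics/cz.png

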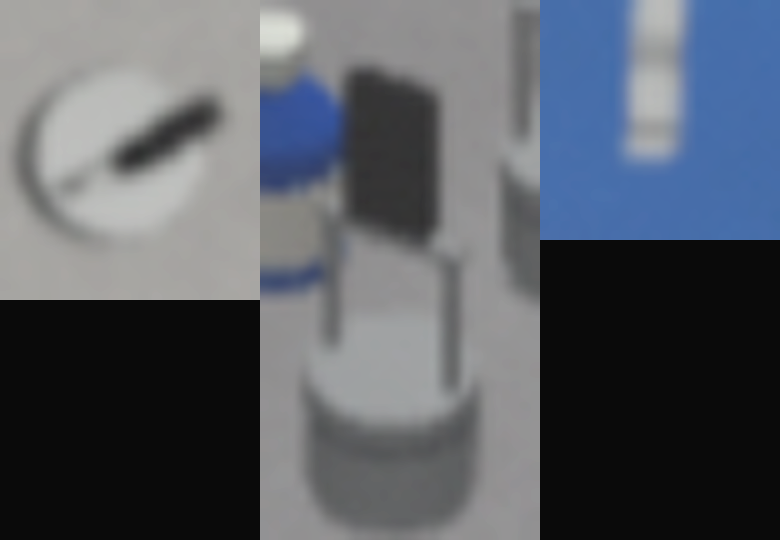

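```bash
python3 - <<'E'
from h import *
b=cv2.imread("pics/scene0.png");a=cv2.imread("pics/top0.png")
L=onz("scene",(302.8,170.2),.05);Rr=onz("scene",(315.0,174.5),.05);d=L-Rr
print("wires",L,Rr,np.linalg.norm(d),np.degrees(np.arctan2(d[1],d[0])),(L+Rr)/2)
print("pot",onz("top",(387.5,224.7),.05))
L=onz("scene",(304.6,143.0),.164);Rr=onz("scene",(313.3,145.7),.164);d=L-Rr
print("tabtop",L,Rr,np.linalg.norm(d),np.degrees(np.arctan2(d[1],d[0])))
d=onz("top",(396.3,219),.164)-onz("top",(387.2,226),.108); print("top diag",np.degrees(np.arctan2(d[1],d[0])),np.linalg.norm(d))
print("seat",onz("top",(297.1,174.5),.226))
v=[cv2.resize(b[190:240,280:340],None,fx=12,fy=12,interpolation=cv2.INTER_CUBIC)]
cv2.imwrite("pics/hk.png",cv2.convertScaleAbs(v[0],alpha=1.4))
o=manip.get_obs();M=R.from_quat(o["ee_rot"]).as_matrix();print(M.round(3))
E
```

```text
wires [ 0.46284458 -0.22063346  0.05      ] [ 0.43753649 -0.18421558  0.05      ] 0.044348191296723245 -55.20318099524052 [ 0.45019054 -0.20242452  0.05      ]
pot [ 0.4503435  -0.20590448  0.05      ]
tabtop [ 0.45931851 -0.21293491  0.164     ] [ 0.44169875 -0.18908274  0.164     ] 0.02965437460400091 -53.54646174776999
top diag -46.08942639478544 0.06196355007578391
seat [0.59438529 0.08680549 0.226     ]
[[ 0.317 -0.948 -0.   ]
 [-0.948 -0.317  0.001]
 [-0.001  0.    -1.   ]]
```

View pics/hk.png

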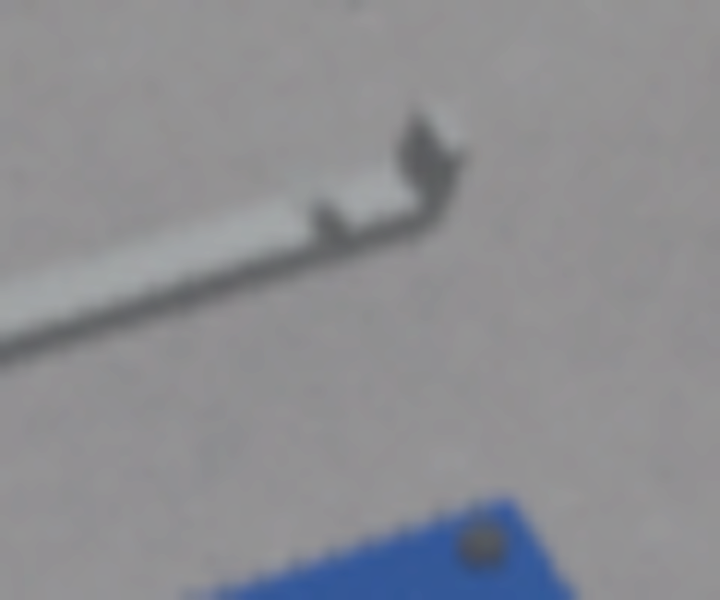

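```bash
cat >> h.py <<'E'
def plan(xyz,ang):
    "ang: world angle (deg) of the jaw axis, tool straight down"
    o=manip.get_obs(); M=R.from_quat(o["ee_rot"]); c,s=np.cos(np.radians(ang)),np.sin(np.radians(ang))
    T=R.from_matrix(np.array([[c,s,0],[s,-c,0],[0,0,-1]]).T if False else np.c_[[c,s,0],[s,-c,0],[0,0,-1]])
    print("turn",(M.inv()*T).as_rotvec(degrees=True).round(2),"shift",M.inv().apply(np.array(xyz)-o["position"]).round(4),"t",round(o["clock"],2),"pos",o["position"].round(4),"F",o["ft_force"].round(2))
E
python3 - <<'E'
from h import *
print(onz("scene",(311,206),.22)); plan((.4505,-.204,.24),36.5)
E
```

```text
[0.59274706 0.09052496 0.22      ]
turn [-7.0000e-02  5.0000e-02 -1.0801e+02] shift [-0.2883 -0.3625 -0.0091] t 0.1 pos [ 0.1981 -0.5924  0.2306] F [-0.77 -0.56  0.05]
```

Call:
move_arm(moves=[[0,0,-8,-0.02,-0.03,-0.02,0.0854],[0,0,-16,-0.05,-0.065,-0.025,0.0854],[0,0,-24,-0.08,-0.1,-0.025,0.0854],[0,0,-32,-0.11,-0.138,-0.025,0.0854],[0,0,-40,-0.14,-0.175,-0.025,0.0854],[0,0,-48,-0.17,-0.212,-0.025,0.06],[0,0,-56,-0.2,-0.25,-0.025,0.05],[0,0,-64,-0.23,-0.288,-0.025,0.05],[0,0,-72,-0.255,-0.32,-0.025,0.05],[0,0,-80,-0.275,-0.345,-0.025,0.05]])

```text
clock: 1.1
position: [0.4392, -0.2198, 0.2562]
ee_rot: [0.997, 0.078, 0.0, -0.0]
ft_force: [0.2, -0.3, 0.5]
grip_width: 0.59
```

```bash
python3 - <<'E'
from h import *
plan((.4505,-.204,.20),36.5); print(manip.get_obs()["joint_pos"].round(2),manip.get_obs()["grip_width"])
E
```

```text
turn [-1.000e-02 -1.000e-02 -2.755e+01] shift [ 0.0136 -0.0139  0.0562] t 1.1 pos [ 0.4392 -0.2198  0.2562] F [ 0.2  -0.28  0.47]
[ 0.86  0.05 -0.5   1.74  0.03  1.35  0.51] 0.5904008444561047
```

Call:
move_arm(moves=[[0,0,-7,0.004,-0.004,0.015,0.05],[0,0,-14,0.008,-0.008,0.03,0.05],[0,0,-21,0.012,-0.012,0.042,0.05],[0,0,-27.5,0.0136,-0.0139,0.05,0.05],[0,0,-27.5,0.0136,-0.0139,0.056,0.05],[0,0,-27.5,0.0136,-0.0139,0.056,0.05]])

```text
clock: 1.7
position: [0.4491, -0.2067, 0.1995]
ee_rot: [0.952, 0.307, -0.001, -0.001]
ft_force: [-0.8, -0.1, -0.4]
grip_width: 0.585
```

```bash
python3 - <<'E'
from h import *
plan((.4505,-.204,.128),36.5)
a=grab("top","top1");b=grab("scene","scene1")
A=cv2.resize(a[200:245,365:415],(400,360),interpolation=cv2.INTER_CUBIC);B=cv2.resize(b[110:190,285:335],(375,600),interpolation=cv2.INTER_CUBIC)
A=cv2.copyMakeBorder(A,0,240,0,0,0);cv2.imwrite("pics/ab1.png",cv2.convertScaleAbs(np.hstack([A,B]),alpha=1.3))
E
```

```text
turn [-0.07  0.04 -0.7 ] shift [ 0.0028 -0.0013  0.0715] t 1.7 pos [ 0.4491 -0.2067  0.1995] F [-0.79 -0.09 -0.43]
```

View pics/ab1.png

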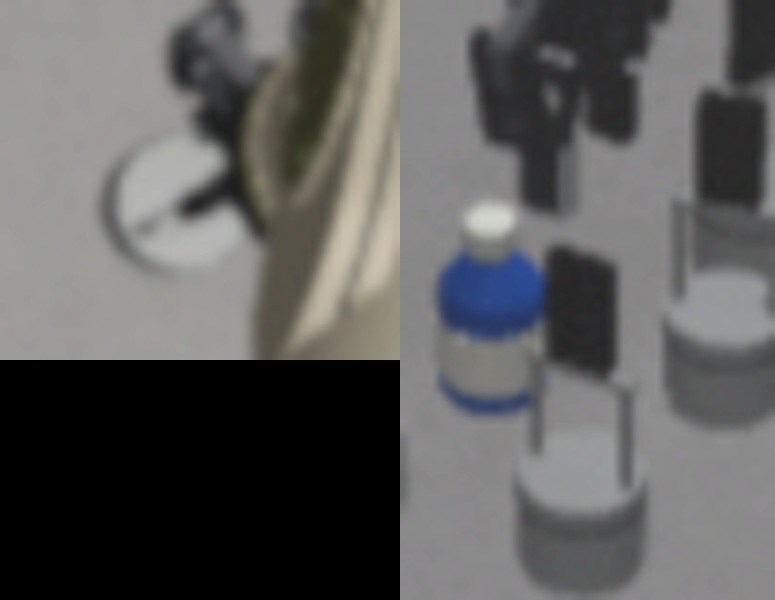

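Call:
move_arm(moves=[[0,0,-0.7,0.0028,-0.0013,0.015,0.05],[0,0,-0.7,0.0028,-0.0013,0.035,0.05],[0,0,-0.7,0.0028,-0.0013,0.055,0.05],[0,0,-0.7,0.0028,-0.0013,0.068,0.05],[0,0,-0.7,0.0028,-0.0013,0.071,0.05],[0,0,-0.7,0.0028,-0.0013,0.071,0.03],[0,0,-0.7,0.0028,-0.0013,0.071,0.02],[0,0,-0.7,0.0028,-0.0013,0.071,0.014],[0,0,-0.7,0.0028,-0.0013,0.071,0.005],[0,0,-0.7,0.0028,-0.0013,0.071,0.005]], grip_force=40)

```text
clock: 2.8
position: [0.4517, -0.2043, 0.1302]
ee_rot: [0.949, 0.315, 0.0, 0.001]
ft_force: [-0.9, -0.2, 6.7]
grip_width: 0.109
```

Call:
move_arm(moves=[[0,0,0,0,0,0,0.004],[0,0,0,0,0,0,0.004],[0,0,0,0,0,0,0.004]])

```text
clock: 3.1
position: [0.4517, -0.2043, 0.1302]
ee_rot: [0.949, 0.315, 0.0, 0.001]
ft_force: [0.1, 0.0, 6.2]
grip_width: 0.109
```

Call:
move_arm(moves=[[0,0,0,0,0,-0.005,0.004],[0,0,0,0,0,-0.015,0.004],[0,0,0,0,0,-0.035,0.004],[0,0,0,0,0,-0.06,0.004],[0,0,0,0,0,-0.085,0.004],[0,0,0,0,0,-0.11,0.004],[0,0,0,0,0,-0.132,0.004],[0,0,0,0,0,-0.144,0.004],[0,0,0,0,0,-0.148,0.004],[0,0,0,0,0,-0.148,0.004]])

```text
clock: 4.1
position: [0.451, -0.204, 0.2771]
ee_rot: [0.949, 0.315, -0.0, -0.0]
ft_force: [-0.6, -0.4, -4.6]
grip_width: 0.111
```

```bash
python3 - <<'E'
from h import *
f=[]
for i in range(6): grab("scene","tmp"); f.append(manip.get_obs()["ft_force"])
print(np.mean(f,0),np.std(f,0)); plan((.515,.093,.278),-3.1)
a=grab("top","top2");b=grab("scene","scene2")
B=cv2.resize(b[70:190,270:350],(400,600),interpolation=cv2.INTER_CUBIC);A=cv2.resize(a[190:250,360:440],(380,285),interpolation=cv2.INTER_CUBIC)
A=cv2.copyMakeBorder(A,0,315,0,0,0);cv2.imwrite("pics/ab2.png",cv2.convertScaleAbs(np.hstack([A,B]),alpha=1.3))
E
```

```text
[-0.07456557  0.06052126 -4.14860691] [0.51406701 0.31959889 0.24254596]
turn [-0.05  0.05 39.8 ] shift [ 0.2289 -0.1998 -0.0013] t 4.4 pos [ 0.4508 -0.2039  0.2766] F [-0.7  -0.4  -3.85]
```

View pics/ab2.png

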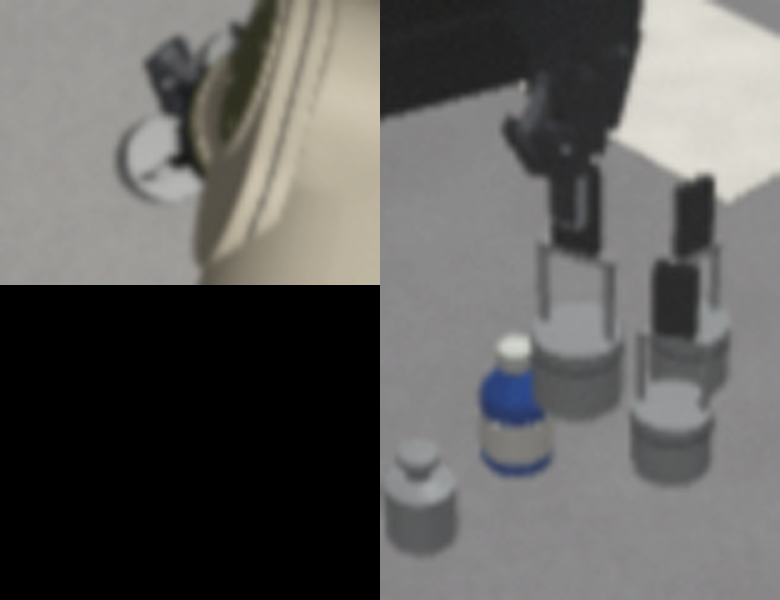

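Call:
move_arm(moves=[[0,0,1.5,0.006,-0.005,0,0.004],[0,0,5,0.023,-0.02,-0.001,0.004],[0,0,9,0.046,-0.04,-0.001,0.004],[0,0,13,0.07,-0.061,-0.001,0.004],[0,0,17,0.094,-0.082,-0.001,0.004],[0,0,21,0.118,-0.103,-0.001,0.004],[0,0,25,0.142,-0.124,-0.001,0.004],[0,0,29,0.165,-0.144,-0.001,0.004],[0,0,33,0.186,-0.162,-0.001,0.004],[0,0,36,0.2,-0.175,-0.001,0.004]])

```text
clock: 5.5
position: [0.507, 0.0581, 0.2783]
ee_rot: [1.0, 0.006, 0.0, -0.0]
ft_force: [-0.7, 0.1, -3.9]
grip_width: 0.114
```

```bash
python3 - <<'E'
from h import *
plan((.515,.093,.278),-3.1)
E
```

```text
turn [-0.03 -0.01  3.74] shift [ 0.0084 -0.0349  0.0003] t 5.5 pos [0.507  0.0581 0.2783] F [-0.65  0.07 -3.93]
```

Call:
move_arm(moves=[[0,0,1.5,0.003,-0.012,0,0.004],[0,0,2.8,0.006,-0.023,0,0.004],[0,0,3.6,0.008,-0.032,0,0.004],[0,0,3.7,0.0084,-0.035,0,0.004],[0,0,3.7,0.0084,-0.035,0,0.004],[0,0,3.7,0.0084,-0.035,0,0.004]])

```text
clock: 6.1
position: [0.5149, 0.0903, 0.2782]
ee_rot: [1.0, -0.026, -0.0, 0.0]
ft_force: [0.4, -0.2, -4.4]
grip_width: 0.116
```

```bash
python3 - <<'E'
from h import *
plan((.515,.093,.278),-3.1)
a=grab("top","top3");b=grab("scene","scene3")
B=cv2.resize(b[150:230,270:370],(700,560),interpolation=cv2.INTER_CUBIC)
cv2.imwrite("pics/ab3.png",cv2.convertScaleAbs(B,alpha=1.3))
o=manip.get_obs()["position"]
print("tcp px",proj("scene",o),proj("top",o))
for s in(-.022,.022): print("bar end", proj("scene",[o[0]-s*np.sin(np.radians(-3.1)),o[1]+s,.2525]))
E
```

```text
turn [0.02 0.01 0.08] shift [-0.     -0.0027  0.0002] t 6.1 pos [0.5149 0.0903 0.2782] F [ 0.43 -0.22 -4.36]
tcp px [338.76187967 179.29988941] [295.70152138 199.38033488]
bar end [334.56284218 181.59429791]
bar end [342.26202613 192.36331767]
```

View pics/ab3.png

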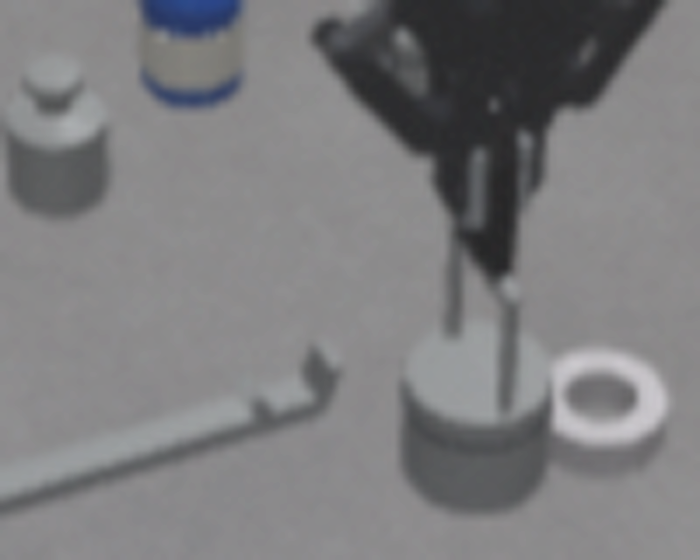

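```bash
python3 - <<'E'
from h import *
f=lambda u,v:(270+u/7-.43,150+v/7-.43)
for z in(.195,.198,.201):
  L=onz("scene",f(452,332),z);Q=onz("scene",f(507,410),z);d=Q-L
  print("wires",(L+Q)/2,np.linalg.norm(d[:2]),np.degrees(np.arctan2(d[1],d[0])))
print("bar right end",onz("scene",f(510,285),.253))
g=cv2.imread("pics/top3.png")[180:225,270:325]; cv2.imwrite("pics/t3.png",cv2.resize(g,None,fx=12,fy=12,interpolation=cv2.INTER_CUBIC))
E
```

```text
wires [0.51251552 0.08852213 0.195     ] 0.045743448212230864 87.33752046308645
wires [0.5141245  0.09116053 0.198     ] 0.045596753439986495 87.33752046308649
wires [0.51573347 0.09379893 0.201     ] 0.045450058667742245 87.33752046308639
bar right end [0.51224481 0.10617874 0.253     ]
```

```bash
python3 - <<'E'
from h import *
plan((.594,.0887,.278),-3.1)
E
```

```text
turn [ 0.02 -0.    0.05] shift [ 0.079  -0.0027  0.0003] t 6.2 pos [0.5149 0.0902 0.2783] F [-0.   -0.64 -4.27]
```

Call:
move_arm(moves=[[0,0,0,0,-0.0027,0,0.004],[0,0,0,0.006,-0.0027,0,0.004],[0,0,0,0.016,-0.0027,0,0.004],[0,0,0,0.028,-0.0027,0,0.004],[0,0,0,0.04,-0.0027,0,0.004],[0,0,0,0.052,-0.0027,0,0.004],[0,0,0,0.064,-0.0027,0,0.004],[0,0,0,0.073,-0.0027,0,0.004],[0,0,0,0.079,-0.0027,0,0.004],[0,0,0,0.079,-0.0027,0,0.004]])

```text
clock: 7.2
position: [0.5945, 0.0894, 0.2779]
ee_rot: [1.0, -0.026, -0.0, -0.0]
ft_force: [-0.7, -0.4, -4.5]
grip_width: 0.109
```

Call:
move_arm(moves=[[0,0,0,0,0,0,0.004],[0,0,0,0,0,0,0.004]])

```text
clock: 7.4
position: [0.5936, 0.0896, 0.2785]
ee_rot: [1.0, -0.026, 0.0, 0.0]
ft_force: [0.6, 0.1, -4.6]
grip_width: 0.107
```

```bash
python3 - <<'E'
from h import *
plan((.594,.0887,.278),-3.1)
b=grab("scene","scene4")
B=cv2.resize(b[160:230,270:350],(800,700),interpolation=cv2.INTER_CUBIC)[:600]
cv2.imwrite("pics/ab4.png",cv2.convertScaleAbs(B,alpha=1.4))
E
```

```text
turn [ 0.01 -0.01  0.11] shift [0.0004 0.0009 0.0005] t 7.4 pos [0.5936 0.0896 0.2785] F [ 0.63  0.12 -4.65]
```

View pics/ab4.png

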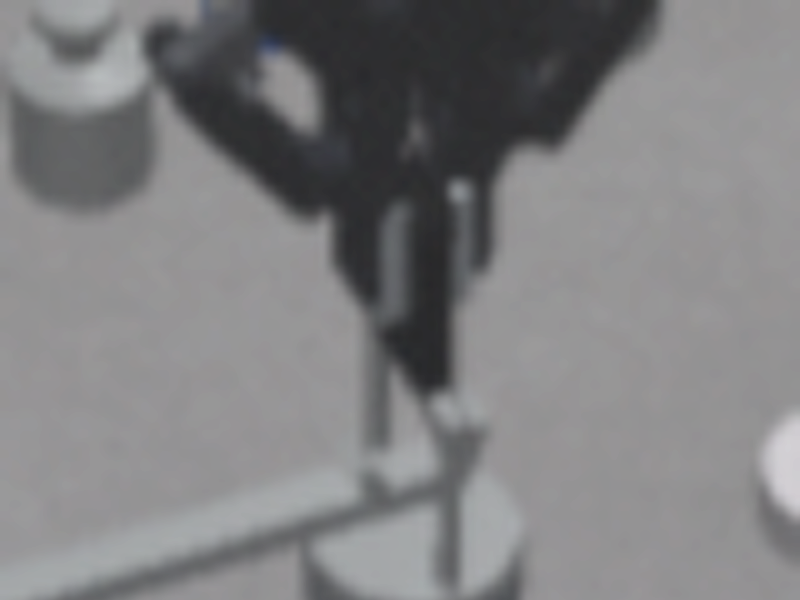

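```bash
python3 - <<'E'
from h import *
o=manip.get_obs()["position"]
for z in(.2535,.220):
  p=proj("scene",[o[0],o[1],z]); print(z,p,(p-[270,160])*10+4.5)
  e=proj("scene",[o[0]+.01,o[1]-.0005,z]); print("  10mm x ->",(e-p)*10)
for s in(-.022,.022):print((proj("scene",[o[0]+s*.054,o[1]+s,.1985])-[270,160])*10+4.5)
E
```

```text
0.2535 [310.52949752 196.22818177] [409.7949752  366.78181767]
  10mm x -> [-37.03944784  11.44416474]
0.22 [310.51918632 205.87469764] [409.69186318 463.24697637]
  10mm x -> [-36.3803467   11.48335802]
[374.83734019 467.79545269]
[445.18831075 580.18117775]
```

Call:
move_arm(moves=[[0,0,0,0,0,0.001,0.004],[0,0,0,0,0,0.003,0.004],[0,0,0,0,0,0.006,0.004],[0,0,0,0,0,0.009,0.004],[0,0,0,0,0,0.012,0.004],[0,0,0,0,0,0.015,0.004],[0,0,0,0,0,0.017,0.004],[0,0,0,0,0,0.019,0.004],[0,0,0,0,0,0.02,0.004],[0,0,0,0,0,0.021,0.004]])

```text
clock: 8.45
position: [0.594, 0.0895, 0.2573]
ee_rot: [1.0, -0.026, 0.0, 0.0]
ft_force: [-1.1, 0.2, -4.6]
grip_width: 0.11
```

Call:
move_arm(moves=[[0,0,0,0,0,0.0008,0.004],[0,0,0,0,0,0.0016,0.004],[0,0,0,0,0,0.0024,0.004],[0,0,0,0,0,0.0032,0.004],[0,0,0,0,0,0.004,0.004],[0,0,0,0,0,0.0048,0.004],[0,0,0,0,0,0.0056,0.004],[0,0,0,0,0,0.0064,0.004],[0,0,0,0,0,0.0072,0.004],[0,0,0,0,0,0.008,0.004]])

```text
clock: 9.45
position: [0.5939, 0.0894, 0.2492]
ee_rot: [1.0, -0.026, 0.0, 0.0]
ft_force: [0.2, 0.1, -4.8]
grip_width: 0.11
```

Call:
move_arm(moves=[[0,0,0,0,0,0.0008,0.004],[0,0,0,0,0,0.0016,0.004],[0,0,0,0,0,0.0024,0.004],[0,0,0,0,0,0.0032,0.004],[0,0,0,0,0,0.004,0.004],[0,0,0,0,0,0.0048,0.004],[0,0,0,0,0,0.0056,0.004],[0,0,0,0,0,0.0064,0.004],[0,0,0,0,0,0.0072,0.004],[0,0,0,0,0,0.008,0.004]])

```text
clock: 10.45
position: [0.5939, 0.0895, 0.2413]
ee_rot: [1.0, -0.026, 0.0, 0.0]
ft_force: [-0.8, -0.8, -3.7]
grip_width: 0.107
```

```bash
python3 - <<'E'
from h import *
f=[]
for i in range(8): b=grab("scene","scene5"); f.append(manip.get_obs()["ft_force"])
print(np.mean(f,0),np.std(f,0)); plan((.594,.0887,.241),-3.1)
B=cv2.resize(b[160:230,270:350],(800,700),interpolation=cv2.INTER_CUBIC)[:600]
cv2.imwrite("pics/ab5.png",cv2.convertScaleAbs(B,alpha=1.4))
E
```

```text
[-0.10286833  0.16066899 -3.0767012 ] [0.36705789 0.45778703 0.57765067]
turn [ 0.   -0.01  0.1 ] shift [0.0001 0.0008 0.0004] t 10.85 pos [0.5939 0.0895 0.2414] F [ 0.1  -0.01 -3.3 ]
```

View pics/ab5.png

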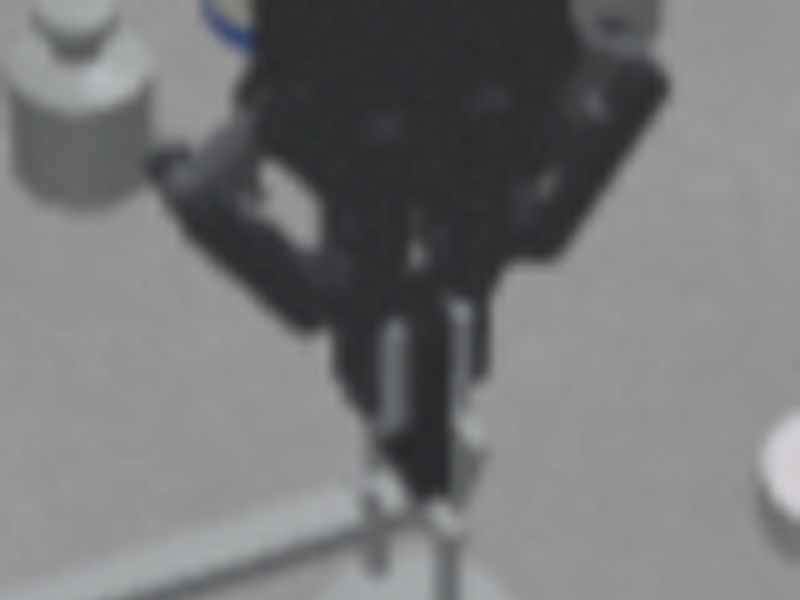

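Call:
move_arm(moves=[[0,0,0,0,0,0.001,0.004],[0,0,0,0,0,0.002,0.004],[0,0,0,0,0,0.003,0.004],[0,0,0,0,0,0.004,0.004],[0,0,0,0,0,0.005,0.004],[0,0,0,0,0,0.006,0.004],[0,0,0,0,0,0.007,0.004],[0,0,0,0,0,0.008,0.004],[0,0,0,0,0,0.009,0.004],[0,0,0,0,0,0.01,0.004]])

```text
clock: 11.85
position: [0.594, 0.0895, 0.2313]
ee_rot: [1.0, -0.026, 0.0, 0.0]
ft_force: [-1.1, 0.0, -2.2]
grip_width: 0.107
```

Call:
move_arm(moves=[[0,0,0,0,0,0.001,0.004],[0,0,0,0,0,0.002,0.004],[0,0,0,0,0,0.003,0.004],[0,0,0,0,0,0.004,0.004],[0,0,0,0,0,0.005,0.004],[0,0,0,0,0,0.006,0.004],[0,0,0,0,0,0.007,0.004],[0,0,0,0,0,0.008,0.004],[0,0,0,0,0,0.009,0.004],[0,0,0,0,0,0.01,0.004]])

```text
clock: 12.85
position: [0.594, 0.0894, 0.2213]
ee_rot: [1.0, -0.026, 0.0, 0.0]
ft_force: [-0.4, -0.1, -0.3]
grip_width: 0.113
```

```bash
cat >> h.py <<'E'
def force(n=24):
    f=[];z=[]
    for i in range(n): cams.camera("top"); o=manip.get_obs(); f.append(o["ft_force"]);z.append(o["position"])
    print("F",np.mean(f,0).round(3),"sem",(np.std(f,0)/n**.5).round(3),"pos",np.mean(z,0).round(5),"t",o["clock"])
E
python3 -c "
from h import *
force()"
```

```text
F [-0.059 -0.085 -0.576] sem [0.071 0.09  0.112] pos [0.59395 0.08945 0.22132] t 14.05
```

Call:
move_arm(moves=[[0,0,0,0,0,0.0008,0.004],[0,0,0,0,0,0.0016,0.004],[0,0,0,0,0,0.0024,0.004],[0,0,0,0,0,0.0032,0.004],[0,0,0,0,0,0.004,0.004],[0,0,0,0,0,0.0044,0.004]])

```text
clock: 14.65
position: [0.594, 0.0895, 0.2168]
ee_rot: [1.0, -0.026, 0.0, 0.0]
ft_force: [0.2, -0.5, 0.3]
grip_width: 0.11
```

```bash
python3 -c "
from h import *
force(44)"
```

```text
F [ 0.027  0.147 -0.071] sem [0.073 0.08  0.071] pos [0.59394 0.08945 0.21691] t 16.85
```

Call:
move_arm(moves=[[0,0,0,0,0,0.0003,0.006],[0,0,0,0,0,0.0003,0.0075],[0,0,0,0,0,0.0003,0.0085],[0,0,0,0,0,0.0003,0.009],[0,0,0,0,0,0.0003,0.0095],[0,0,0,0,0,0.0003,0.01],[0,0,0,0,0,0.0003,0.0105],[0,0,0,0,0,0.0003,0.011],[0,0,0,0,0,0.0003,0.0115],[0,0,0,0,0,0.0003,0.012]], grip_force=20)

```text
clock: 17.85
position: [0.5939, 0.0894, 0.2166]
ee_rot: [1.0, -0.026, 0.0, 0.0]
ft_force: [-0.4, 0.2, 1.1]
grip_width: 0.143
```

Call:
move_arm(moves=[[0,0,0,0,0,0,0.013],[0,0,0,0,0,0,0.014],[0,0,0,0,0,0,0.016],[0,0,0,0,0,0,0.018],[0,0,0,0,0,0,0.02],[0,0,0,0,0,0,0.023],[0,0,0,0,0,0,0.026],[0,0,0,0,0,0,0.03],[0,0,0,0,0,0,0.03],[0,0,0,0,0,0,0.03]])

```text
clock: 18.85
position: [0.5939, 0.0894, 0.2166]
ee_rot: [1.0, -0.026, 0.0, 0.0]
ft_force: [0.4, -0.2, -0.3]
grip_width: 0.349
```

```bash
python3 -c "
from h import *
force(10)
# motion of hook: flow between frames
import time
p=None
for i in range(6):
    b=cams.camera('scene'); g=cv2.cvtColor(b[200:240,260:330],cv2.COLOR_RGB2GRAY).astype(np.float32)
    if p is not None: print(np.round(cv2.phaseCorrelate(p,g)[0],2),round(float(abs(g-p).mean()),2))
    p=g
"
```

```text
F [-0.049  0.218 -0.114] sem [0.151 0.161 0.156] pos [0.59393 0.08944 0.2166 ] t 19.35
[ 0.   -0.01] 0.47
[0.02 0.02] 0.48
[-0.02  0.02] 0.48
[ 0.02 -0.01] 0.49
[0.01 0.01] 0.49
```

Call:
move_arm(moves=[[0,0,0,0,0,-0.003,0.03],[0,0,0,0,0,-0.01,0.03],[0,0,0,0,0,-0.02,0.03],[0,0,0,0,0,-0.032,0.03],[0,0,0,0,0,-0.045,0.03],[0,0,0,0,0,-0.06,0.03],[0,0,0,0,0,-0.08,0.03],[0,0,0,0,0,-0.1,0.03],[0,0,0,0,0,-0.115,0.03],[0,0,0,0,0,-0.12,0.03]])

```text
clock: 20.65
position: [0.5944, 0.0898, 0.3389]
ee_rot: [1.0, -0.026, 0.001, -0.0]
ft_force: [-0.0, 0.0, 0.5]
grip_width: 0.35
```

```bash
python3 -c "
from h import *
print(tri((250.13,192.14),(348.39,289.45)))
for z in(.045,.055,.065): print(onz('top',(250.13,192.14),z),onz('scene',(348.39,289.45),z))
p=None
for i in range(12):
    b=cams.camera('scene'); g=cv2.cvtColor(b[190:240,260:330],cv2.COLOR_RGB2GRAY).astype(np.float32)
    if p is not None: print(np.round(cv2.phaseCorrelate(p,g)[0],2),end=' ')
    p=g
a=grab('top','top6');b=grab('scene','scene6')
A=cv2.resize(b[140:250,250:330],(436,600),interpolation=cv2.INTER_CUBIC);s=cv2.resize(cv2.imread('pics/scene0.png')[270:310,325:375],(350,280),interpolation=cv2.INTER_CUBIC);t=cv2.resize(cv2.imread('pics/top0.png')[165:205,235:285],(350,280),interpolation=cv2.INTER_CUBIC)
cv2.imwrite('pics/f6.png',np.hstack([A,cv2.copyMakeBorder(np.vstack([s,t]),0,40,0,0,0)]))
plan((.567,.25,.337),-3.1)
"
```

```text
(array([0.56675327, 0.24976076, 0.04712623]), np.float64(0.0012216709975718587))
[0.56752254 0.24969345 0.045     ] [0.565386   0.24883099 0.045     ]
[0.56623734 0.24833183 0.055     ] [0.56952105 0.25493349 0.055     ]
[0.56495215 0.2469702  0.065     ] [0.57365611 0.261036   0.065     ]
[-0.03 -0.04] [0.01 0.01] [0.   0.01] [-0.05 -0.03] [0.01 0.  ] [-0.    0.01] [0.01 0.02] [ 0. -0.] [ 0.01 -0.01] [-0.02  0.  ] [-0.04 -0.01] turn [0.  0.  0.1] shift [-0.0353 -0.1589 -0.0005] t 21.35 pos [0.5939 0.0895 0.3365] F [-0.09  0.82 -0.11]
```

View pics/f6.png

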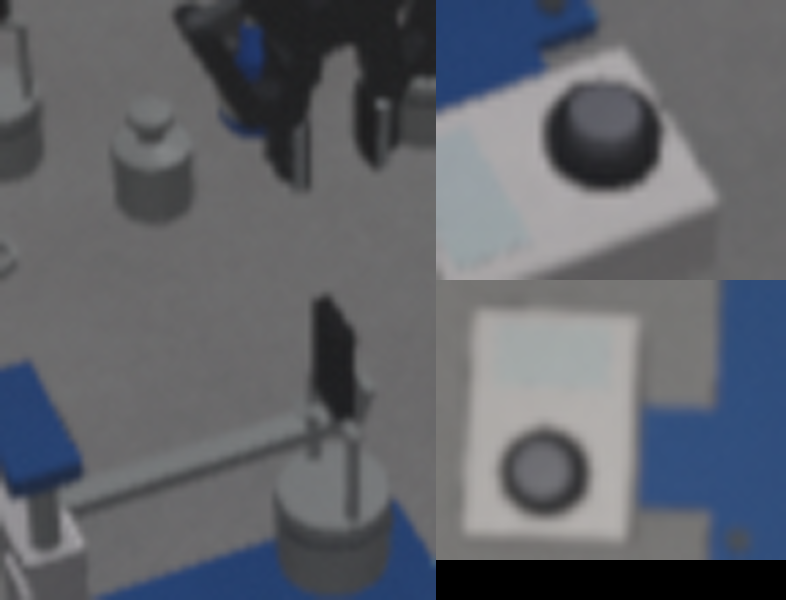

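The last picture shows the canister hanging upright between the hook's tip and shoulder, and free of the fingers. The button cap is at top (249.9,192.0) and scene (348.6,285.6), so I triangulate its top from those two points.

```bash
python3 -c "
from h import *
X,e=tri((249.9,192.0),(348.6,285.6)); print(X,e)
plan((X[0],X[1],.337),-3.1)
print(manip.get_obs()['joint_pos'].round(2))
"
```

```text
[0.56573842 0.24839282 0.0611141 ] 0.00047165460805514655
turn [0.  0.  0.1] shift [-0.0365 -0.1572 -0.0005] t 21.35 pos [0.5939 0.0895 0.3365] F [-0.09  0.82 -0.11]
[ 0.36  0.34 -0.77  1.32  0.23  1.58 -0.44]
```

Call:
move_arm(moves=[[0,0,0,-0.003,-0.01,0,0.03],[0,0,0,-0.008,-0.03,0,0.03],[0,0,0,-0.013,-0.055,0,0.02],[0,0,0,-0.019,-0.08,0,0.0],[0,0,0,-0.025,-0.105,0,0.0],[0,0,0,-0.03,-0.13,0,0.0],[0,0,0,-0.034,-0.147,0,0.0],[0,0,0,-0.036,-0.155,0,0.0],[0,0,0,-0.0365,-0.1572,0,0.0],[0,0,0,-0.0365,-0.1572,0,0.0]])

```text
clock: 22.35
position: [0.5658, 0.2481, 0.3366]
ee_rot: [1.0, -0.026, 0.0, 0.0]
ft_force: [-0.8, -0.6, -0.3]
grip_width: -0.003
```

Call:
move_arm(moves=[[0,0,0,0,0,0.01,0.0],[0,0,0,0,0,0.035,0.0],[0,0,0,0,0,0.07,0.0],[0,0,0,0,0,0.105,0.0],[0,0,0,0,0,0.14,0.0],[0,0,0,0,0,0.175,0.0],[0,0,0,0,0,0.205,0.0],[0,0,0,0,0,0.228,0.0],[0,0,0,0,0,0.24,0.0],[0,0,0,0,0,0.245,0.0]])

```text
clock: 23.35
position: [0.5654, 0.2472, 0.0902]
ee_rot: [1.0, -0.027, -0.001, 0.0]
ft_force: [0.9, -0.1, 0.1]
grip_width: 0.001
```

```bash
python3 -c "
from h import *
force(10)
plan((.5657,.2484,.061),-3.1); print(manip.get_obs()['grip_width'])
p=None
for i in range(5):
    b=cams.camera('scene'); g=cv2.cvtColor(b[200:250,260:330],cv2.COLOR_RGB2GRAY).astype(np.float32)
    if p is not None: print(np.round(cv2.phaseCorrelate(p,g)[0],2),end=' ')
    p=g
"
```

```text
F [ 0.272 -0.27   0.06 ] sem [0.204 0.126 0.167] pos [0.56611 0.24837 0.09223] t 23.85
turn [-0.01 -0.04  0.1 ] shift [-0.0003  0.0001  0.0311] t 23.85 pos [0.5659 0.2484 0.0921] F [1.6  0.24 0.3 ]
-0.0021707302615151104
[-0.02  0.02] [ 0.01 -0.  ] [0.01 0.05] [-0.03 -0.03]
```

Still. I press slowly, watching the force.

Call:
move_arm(moves=[[0,0,0,0,0,0.005,0.0],[0,0,0,0,0,0.012,0.0],[0,0,0,0,0,0.019,0.0],[0,0,0,0,0,0.024,0.0],[0,0,0,0,0,0.027,0.0],[0,0,0,0,0,0.029,0.0],[0,0,0,0,0,0.03,0.0],[0,0,0,0,0,0.031,0.0],[0,0,0,0,0,0.032,0.0]])

```text
clock: 25.0
position: [0.5657, 0.2483, 0.0609]
ee_rot: [1.0, -0.026, 0.0, 0.0]
ft_force: [-9.3, -7.1, 22.9]
grip_width: -0.0
```

Call:
move_arm(moves=[[0,0,0,0,0,0.001,0.0],[0,0,0,0,0,0.002,0.0],[0,0,0,0,0,0.002,0.0]])

```text
clock: 25.3
position: [0.5658, 0.2484, 0.0607]
ee_rot: [1.0, -0.026, 0.001, 0.001]
ft_force: [-14.2, -8.7, 32.0]
grip_width: -0.001
```

Firm stop at z = 0.0607 with 32 N. To confirm it was the button's bottom stop and not its rim, I back off in steps and read the force.

Call:
move_arm(moves=[[0,0,0,0,0,-0.002,0.0],[0,0,0,0,0,-0.0035,0.0],[0,0,0,0,0,-0.0035,0.0]])

```text
clock: 25.6
position: [0.5659, 0.2485, 0.0617]
ee_rot: [1.0, -0.026, 0.0, -0.0]
ft_force: [-3.1, -1.3, 4.1]
grip_width: 0.002
```

```bash
python3 -c "
from h import *
force(8)"
```

```text
F [-2.264 -1.494  5.39 ] sem [0.214 0.201 0.195] pos [0.5659  0.24846 0.06126] t 26.0
```

Call:
move_arm(moves=[[0,0,0,0,0,-0.002,0.0],[0,0,0,0,0,-0.002,0.0]])

```text
clock: 26.2
position: [0.5659, 0.2485, 0.0633]
ee_rot: [1.0, -0.026, 0.0, -0.0]
ft_force: [-0.5, -0.2, 3.7]
grip_width: -0.0
```

```bash
python3 -c "
from h import *
force(8)"
```

```text
F [-0.278 -0.214  3.761] sem [0.135 0.148 0.144] pos [0.56589 0.24846 0.06313] t 26.6
```

Call:
move_arm(moves=[[0,0,0,0,0,-0.002,0.0],[0,0,0,0,0,-0.002,0.0]])

```text
clock: 26.8
position: [0.5659, 0.2484, 0.0653]
ee_rot: [1.0, -0.026, 0.0, -0.0]
ft_force: [0.4, -1.0, 2.5]
grip_width: 0.0
```

```bash
python3 -c "
from h import *
force(8)"
```

```text
F [1.242 1.218 2.556] sem [0.137 0.139 0.178] pos [0.56585 0.24845 0.06515] t 27.2
```

The force falls 5.4, 3.8, 2.6 N over 4 mm. That is the button's spring, so it was fully pressed. I retract.

Call:
move_arm(moves=[[0,0,0,0,0,-0.005,0.0],[0,0,0,0,0,-0.015,0.0],[0,0,0,0,0,-0.035,0.0],[0,0,0,0,0,-0.06,0.0],[0,0,0,0,0,-0.085,0.0],[0,0,0,0,0,-0.11,0.0],[0,0,0,0,0,-0.13,0.0],[0,0,0,0,0,-0.14,0.0],[0,0,0,0,0,-0.14,0.0],[0,0,0,0,0,-0.14,0.0]])

```text
clock: 28.2
position: [0.5654, 0.248, 0.2043]
ee_rot: [1.0, -0.026, -0.0, 0.0]
ft_force: [0.1, -0.3, -0.9]
grip_width: -0.002
```

```bash
python3 -c "
from h import *
force(6)
q=cv2.cvtColor(cv2.imread('pics/scene6.png')[215:250,255:330],cv2.COLOR_BGR2GRAY).astype(np.float32)
for i in range(6):
    b=cams.camera('scene'); g=cv2.cvtColor(b[215:250,255:330],cv2.COLOR_RGB2GRAY).astype(np.float32)
    print(np.round(cv2.phaseCorrelate(q,g)[0],2),end=' ')
print(manip.hand_in())
"
```

```text
F [0.036 0.027 0.243] sem [0.051 0.2   0.176] pos [0.56534 0.24805 0.20404] t 28.5
[ 0.51 -0.02] [0.52 0.01] [0.49 0.01] [0.53 0.01] [0.5  0.01] [0.49 0.01] the job is handed in; nothing more can be done
None
```

I hung the leftmost canister on the hook, pressed the hold button fully down, moved the arm clear and handed the job in after about 28 s. The hand-in reports no verdict, so the result below rests on my own checks.

- **Hanging:** The canister weighs about 4.3 N. I lowered it until the wrist force was about zero (-0.07 ± 0.07 N, roughly 33 mm of dip), then eased the fingers open. Camera checks after release showed it upright between the hook's tip and shoulder, with no bobbing.
- **Hold button:** I pressed to a firm stop, with the wrist force reaching 32 N. The force then fell 5.4, 3.8, 2.6 N over 4 mm as I backed off, which is the button's spring. So it had been fully pressed.
- **Final check:** The hook area was still across the last six frames. It sat about 0.5 px sideways of the frame taken before the press, with no vertical change. I did not look into the cause, which may only be the gripper's changed position. The wrist force was about zero, so the arm was touching nothing.
- **Disagreements:** The two cameras differed by up to 3.5 mm in places. I averaged them for the seat and canister positions.
- **Not checked:** I did not measure the bystanders afterwards. The planned path kept clear of them.

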